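Check a microscope column for square, front then side, and hold

TASK

The microscope head is off, so check that the stand's bare column is square to its base: take the engineer's square by its stock, stand it flat on the base and press its blade against the column's front face (the one towards you) until stock and blade both touch with no gap, and keep it pressed there for a full second. Then give the square a quarter turn and press it the same way into the corner between the base and the column's left face, and finish there, still gripping the square and holding it pressed into that corner. Keep the square upright all the while and leave the other things on the bench and the base where they are.

Things in the scene. Friction and masses are not known exactly. Their poses are not given: they have to be found in the camera images.
- stand: Stripped stereo microscope stand, fixed to the bench. White base plate 220 mm (x) by 300 mm (y), 35 mm round corners, flat top 22 mm above the bench, flush grey stage disc before the column, black dimmer wheel on its left flank. Origin on the bench under the base's centre; x points from its front edge (robot side) to its rear, y to the left (the robot's left), z up.
- base: The white base plate of the stand, part of stand and with the same origin and axes; flat smooth enamel top at z = 22 mm, on which steel slides easily (friction about 0.35, as on the column).
- column: Bare grey upright column, black cap, 44 by 44 mm, 165 mm tall above the base top (169 with cap), true square to the base, stand axes. Origin at the centre of its foot at base-top height, 50 mm behind (stand +x) the base's centre. Plain flat front face 22 mm to -x of the origin, left face 22 mm to +y. Rack strip and foot bracket on the rear face only.
- front_foot (a point): Middle of the line where the column's front face meets the base top; stand axes. The front face looks along stand -x.
- left_foot (a point): Middle of the line where the column's left face meets the base top; stand axes. The left face looks along stand +y.
- square: Bright steel engineer's square standing on its stock, loose, 0.3 to 0.6 kg. Stock 100 mm long (x), 18 wide (y), 24 tall; thin blade 20 mm (x) by 5 mm (y) rising from the stock's +x end to 125 mm above the sole, outer edge level with that end. Origin at the sole's centre; x along the stock to the blade, z up. Starts on the bench left or right of the stand, blade end away from the robot.
- heel (a point): Outer corner of the square, sole meets outer blade edge: 50 mm to +x of the square's origin at sole height.
- toe (a point): Other end of the sole, 50 mm to -x of the square's origin.
- blade_tip (a point): Top of the outer blade edge: 50 mm to +x of the square's origin, 125 mm above the sole.
- stock_grip (a point): Good place to take the stock from above across its 18 mm width: 20 mm to -x of the square's origin, 24 mm above the sole (level with the stock's top face), so 70 mm from the outer blade edge.
- ring_light: Bystander: black ring light, 92 mm across, 26 mm tall, on the bench on the other side of the stand from the square. Origin at the centre of its underside.
- carrier: Bystander: brass sample carrier, 90 (x) by 40 (y) by 10 mm, lying on the right part of the base. Origin at the centre of its underside.
- eyepiece_a: Bystander: black eyepiece standing on the bench, 38 mm across, 64 mm tall. Origin at the centre of its underside.
- eyepiece_b: Bystander: a second eyepiece like the first.
- tweezers: Bystander: steel tweezers lying on the bench, 130 mm long, 8 mm high.
- hex_driver: Bystander: driver with a blue handle lying on the bench behind the stand, 170 mm long.
- dish: Bystander: shallow glass dish, 90 mm across, 16 mm tall, beyond the eyepieces on the left.
Mind the look-alikes: they are no part of the job. Leave any orange, purple or red look-alike of the square alone.

How it is judged:
On the way, in this order (a step that is already met when the one before it is completed fails the run):
1. the square is held by the fingers and pressed into the corner of base and front face, sole flat on the base and blade edge along the column, for a second (x of each of heel, blade_tip in the frame of front_foot above -0.0025 m and z of heel in the frame of front_foot between -0.0025 and 0.0025 m and z of toe in the frame of front_foot between -0.0025 and 0.0025 m and y of heel in the frame of front_foot between -0.019 and 0.019 m and x of toe in the frame of front_foot below -0.09 m and angle between the x axis of square and the x axis of stand, either way round below 0.08 rad and contact force between square and column above 1.5 N and contact force between square and base above 1 N and contact force between the fingers and square above 2 N), for 0.8 s.
2. after a quarter turn the square is held the same way in the corner of base and left face (y of each of heel, blade_tip in the frame of left_foot below 0.0025 m and z of heel in the frame of left_foot between -0.0025 and 0.0025 m and z of toe in the frame of left_foot between -0.0025 and 0.0025 m and x of heel in the frame of left_foot between -0.019 and 0.019 m and y of toe in the frame of left_foot above 0.09 m and angle between the x axis of square and the y axis of stand, either way round below 0.08 rad and contact force between square and column above 1.5 N and contact force between square and base above 1 N and contact force between the fingers and square above 2 N), for 0.3 s.
At the end, for the whole second after the job is handed in: Gripped and still in the corner: heel and blade tip within 2.5 mm of the left face, heel and toe within 2.5 mm of the base top, blade edge on the face, stock straight out within 0.08 rad, over 1.5 N on the column, 1 N on the base; bystanders within 30 mm of their start (all of step 2 and linear speed of square below 0.02 m/s and distance of each of ring_light, carrier, eyepiece_a, eyepiece_b, tweezers, hex_driver, dish from where it was at the start of the episode below 0.03 m); the arm keeps its last pose, push and grip.
It fails at once if the square is tipped over by more than 0.35 rad (angle between square's own z axis and vertical above 0.35 rad).
It fails at once if a bystander is shifted by more than 30 mm (distance of any of ring_light, carrier, eyepiece_a, eyepiece_b, tweezers, hex_driver, dish from where it was at the start of the episode above 0.03 m).
It also fails if it takes over 72 s, if anything falls off the work surface, if the arm or the gripper's body presses on something with over 40 N, if the wrist force passes 120 N, or if a joint passes its speed limit or range.

ROBOT

A 7-joint arm with a two-finger parallel gripper is mounted at the origin on the work surface. World frame = base frame: x ahead of the robot, y to its left, z up, the work surface at z = 0. Lengths are in m, angles in rad, forces in N, time in s.
With the tool pointing down it reaches from about 0.425 to 0.925 m from the base axis. Payload 6.8 kg.
Tool frame: the origin (TCP) lies at the very end of the fingers, on their centre line; the grasp point (between the pads) lies 19 mm behind it; z points along the fingers, y is the line along which they close (so a half turn about z gives the same grasp; the last joint's range is limited). The gripper opens to 85 mm and grips with 20 to 120 N. Pads are 22 mm wide; open, the fingers measure 114 mm over their backs; the gripper's body (76 mm by 85 mm) begins 54 mm behind the grasp point. The pads swing forward as they close: fully open they stand 13 mm farther back than shut.
Start: joints at [-1.297, 0.477, 0.022, 1.555, -0.011, 1.109, -0.083], TCP at [0.251, 0.626, 0.231] pointing down, gripper open.
Joint ranges: [-2.96, 2.96], [-0.34, 2.1], [-1.41, 1.46], [0.24, 2.44], [-1.37, 4.51], [0.17, 1.92], [-2.96, 2.96]. Speed limits (rad/s): [2.39, 2.39, 3.14, 3.14, 3.14, 3.14, 3.14].

INTERFACE

Orientations are given as a unit quaternion [w, x, y, z].
In Python, from station import bot gives the robot as it stands. The module is installed in compiled form; this text tells all that it offers.
- The arm moves only by the shell command python3 -m jog 'ROWS' [OPENING] [FORCE]. ROWS is JSON, a list of rows, each a list of 4 numbers: the shift along the tool's x, y, z in cm, then the turn about the tool's z in rad. In form: [[x, y, z, spin], ...]. A call has 1 to 20 rows; each row is the pose to reach, as a shift and turn from the pose commanded when the call began, along the tool's axes at that moment; what a row does not reach only later rows make up. A row lasts 1/12 s, in which the tool goes at most 41.7 mm and 7.16 degrees, less where a joint would pass 70% of its speed; a pose out of reach is approached as far as the arm can. A call with a gripper value outside its range is refused whole. OPENING is the closure, from -1 (fully open) to 1 (shut), set as the call begins (- or left out, the last holds). The fingers move at their own pace and stop on an object; FORCE is the grip in N (left out, the last holds). Time passes only in rows, so rows that repeat a pose let the fingers close. It gives the time, the measured TCP pose, the force, the opening and the grip force at its end, in the units of the state.
- bot.get_obs(): the state, without advancing time (a new reading comes with each control period).
- bot.read_camera(name): name is "scene" or "side" or "wrist"; returns a dict with "pixels" (384x512x3 uint8, red, green, blue), "depth" (384x512 float32, m along the optical axis (not along the pixel's ray), 0 where there is no reading), "fovy" (degrees; the focal length in pixels is half the picture's height over the tangent of half this angle, whatever the lens; pixels are square), "cx", "cy" (the principal point, pixels), "pose" (4x4, takes a point from camera to world coordinates). Camera axes: x right, y down, z forward; pixel columns grow to the right and rows downward; lengths in m; the calibration is good to about 2 mm. A picture is of the moment at which its call begins.
- bot.hand_in(): hands the job in; it is judged then, once.
The state is a dict: "t": time; "q": joint angles; "joint_vel": joint speeds; "joint_torque": joint torques, N m; "eef_pos": TCP position; "tool_rot": TCP orientation; "contact_force": force on the tool from outside, world axes, zero at the start; "torque": the same for the moment, N m; "gripper_width": opening from 0.0 (shut) to 1.0 (fully open); "grasp_force": force on a finger pad.
Only numpy, scipy, OpenCV 4.12 (cv2) and the standard library are available. Lean on these libraries where they do the work, as an engineer would, in place of code of your own. Each camera call takes 0.05 s, during which the arm holds its last target. There are 200 camera calls.

## Working session

There is one attempt and no reset: what is moved stays moved. The work goes in short steps, Python scripts to look and compute and a shell command to move; the robot and the scene stay as the last step left them, time stands still between calls to the robot, and variables do not carry over. Pictures are saved under pics/ and viewed, at most 10 in all, crops included, and the job is handed in when it is done.

```bash
mkdir -p pics; cat > h.py <<'E'
import numpy as np, cv2
from station import bot
def snap(cam,fn=None):
    c=bot.read_camera(cam); np.savez(f'/tmp/{cam}.npz',**c)
    if fn: cv2.imwrite(f'pics/{fn}.png',c['pixels'][:,:,::-1])
    return c
def world(c,u,v,d=None):
    f=192/np.tan(np.radians(float(c['fovy']))/2)
    if d is None: d=c['depth'][int(v),int(u)]
    p=np.array([(u-c['cx'])/f*d,(v-c['cy'])/f*d,d,1]); return (c['pose']@p)[:3]
def onplane(c,u,v,z):
    a=world(c,u,v,0.0);b=world(c,u,v,1.0);return a+(b-a)*(z-a[2])/(b[2]-a[2])
E
python3 - <<'E'
from h import *
a=snap('scene','scene0');b=snap('side','side0')
print(a['pose'],b['pose']);print(bot.get_obs())
E
```

```text
[[-0.15060536  0.53896331 -0.82875604  1.41759144]
 [ 0.98855802  0.07495565 -0.13089954  0.19259596]
 [-0.0084301  -0.8389876  -0.54408523  0.68472155]
 [ 0.          0.          0.          1.        ]] [[-0.98381029 -0.11590681  0.13668548  0.41096358]
 [-0.17911534  0.61075762 -0.77129295  0.78092579]
 [ 0.00591641 -0.78328841 -0.62163032  0.72769623]
 [ 0.          0.          0.          1.        ]]
{'t': 0.1, 'q': array([-1.29710399,  0.47772304,  0.02234685,  1.55633404, -0.01147297,
        1.10929144, -0.08309675]), 'joint_vel': array([-1.79384306e-03, -4.50467604e-04,  7.42784583e-06, -1.72744257e-03,
       -1.02122887e-04,  8.38282109e-04, -1.07612029e-03]), 'joint_torque': array([ 4.87242345e-03, -5.97764397e+01,  1.61395267e+00, -2.81956387e+01,
        1.28587030e-02,  5.06766155e-03, -1.98865632e-05]), 'eef_pos': array([0.251319  , 0.62590676, 0.23042709]), 'tool_rot': array([-8.29989585e-05,  1.89723192e-01,  9.81837282e-01, -8.09554145e-04]), 'contact_force': array([ 0.0985331 , -0.10014282, -0.95009021]), 'torque': array([-0.01949849, -0.10832535,  0.02982113]), 'grasp_force': 0.0, 'gripper_width': 1.0007543382616795}
```

View pics/scene0.png

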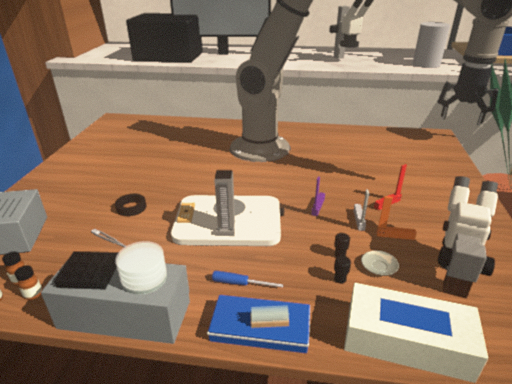

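View pics/side0.png

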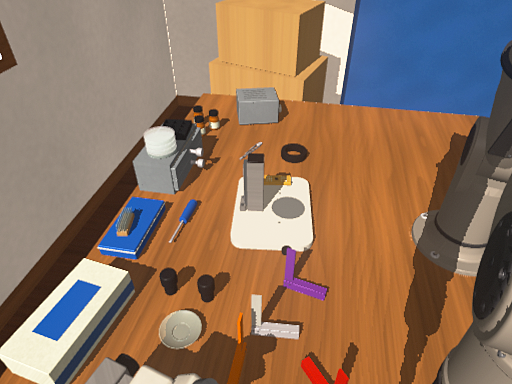

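Square candidates:

| Candidate | Scene pixel | Side pixel |
|---|---|---|
| Purple | (319,197) | (300,278) |
| Orange | (388,218) | (240,345) |
| Red | (400,187) | (320,370) |
| Bright steel | (362,212) | (272,322) |

I choose the steel one and check it in a close crop. The column is at side (254,182), with the carrier behind it and the dimmer at (287,250).

```bash
python3 - <<'E'
from h import *
s=dict(np.load('/tmp/side.npz'));im=s['pixels'][:,:,::-1]
a=cv2.resize(im[285:349,230:312],None,fx=6,fy=6,interpolation=cv2.INTER_CUBIC)   # 492x384
b=cv2.resize(im[145:257,222:322],None,fx=3,fy=3,interpolation=cv2.INTER_CUBIC) #300x336
o=np.zeros((384,800,3),np.uint8);o[:,:492]=a;o[:336,500:800]=b;cv2.imwrite('pics/crop1.png',o)
# cloud estimates
f=192/np.tan(np.radians(float(s['fovy']))/2)
v,u=np.mgrid[:384,:512];d=s['depth'];P=np.stack([(u-s['cx'])/f*d,(v-s['cy'])/f*d,d],-1)@s['pose'][:3,:3].T+s['pose'][:3,3]
np.save('/tmp/P.npy',P)
base=(v>165)&(v<260)&(u>220)&(u<325)&(abs(P[...,2]-.022)<.005)&(d>0)
print('base',cv2.minAreaRect(P[base][:,:2].astype(np.float32)*1000),np.median(P[base][:,2]))
sq=(v>285)&(v<345)&(u>245)&(u<305)&(d>0)
st=sq&(P[...,2]>.017)&(P[...,2]<.03); print('stock',st.sum(),cv2.minAreaRect(P[st][:,:2].astype(np.float32)*1000),np.median(P[st][:,2]))
bl=sq&(P[...,2]>.04);print('blade',bl.sum(),P[bl].min(0),P[bl].max(0),P[bl].mean(0))
co=(v>140)&(v<220)&(u>235)&(u<270)&(d>0)&(P[...,2]>.183);print('cap',co.sum(),cv2.minAreaRect(P[co][:,:2].astype(np.float32)*1000),np.median(P[co][:,2]))
E
```

```text
base ((507.2881164550781, -15.729080200195312), (219.9694366455078, 315.07818603515625), 7.033969402313232) 0.02187247142924692
stock 447 ((428.86700439453125, 334.7982482910156), (191.95347595214844, 80.44432830810547), 55.2224006652832) 0.02336521499113209
blade 270 [0.47623133 0.35491817 0.04020635] [0.4961729  0.36229442 0.12736201] [0.48566577 0.35981438 0.08763511]
cap 187 ((557.7260131835938, -15.970682144165039), (42.86676788330078, 44.30891036987305), 5.328843116760254) 0.1904571385079863
```

View pics/crop1.png

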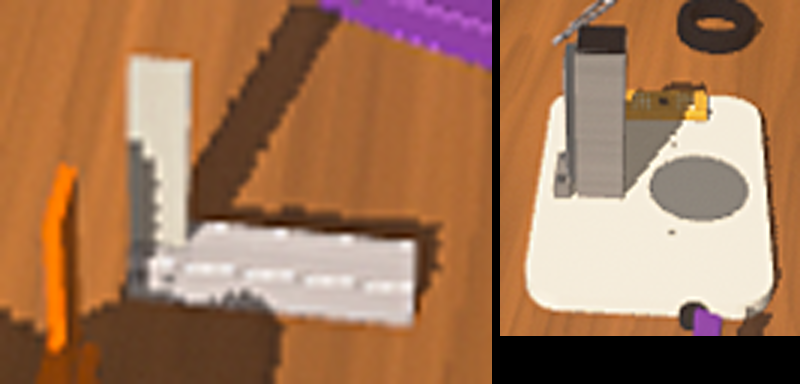

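The crop shows the bright steel square. Its stock top runs from about side (258,324) to (299,328), and the blade rises at the left, around (257,295–325). It is bare steel, so it is the right one. Next I refine the poses.

```bash
python3 - <<'E'
from h import *
s=dict(np.load('/tmp/side.npz'));P=np.load('/tmp/P.npy');v,u=np.mgrid[:384,:512];d=s['depth'];px=s['pixels'].astype(int)
sat=px.max(-1)-px.min(-1)
base=(v>165)&(v<256)&(u>220)&(u<325)&(abs(P[...,2]-.022)<.004)&(d>0)&(sat<45)&(px.max(-1)>70)
n,l,stt,_=cv2.connectedComponentsWithStats(base.astype(np.uint8));i=1+stt[1:,4].argmax();m=l==i
print('base',cv2.minAreaRect(P[m][:,:2].astype(np.float32)*1000))
for uv in [(299,324.7),(299,332.3),(263.5,322),(255.5,328.7)]: print(onplane(s,*uv,.024))
st=(v>300)&(v<345)&(u>245)&(u<305)&(d>0)&(sat<25)&(P[...,2]>.0205)&(P[...,2]<.03)
x=P[st];x=x[(x[:,0]>.37)&(x[:,0]<.5)&(x[:,1]<.39)]
print(len(x),cv2.minAreaRect(x[:,:2].astype(np.float32)*1000),x.min(0),x.max(0))
bl=(v>285)&(v<345)&(u>245)&(u<305)&(d>0)&(P[...,2]>.04)
y=P[bl];t=np.polyfit(y[:,0],y[:,1],1);print('blade yaw',np.arctan(t[0]),y[y[:,2]>.1].min(0),y[y[:,2]>.1].max(0))
# column left & front faces
for nm,ax in(('left',1),('front',0)):
  co=(v>140)&(v<225)&(u>235)&(u<270)&(d>0)&(P[...,2]>.05)&(P[...,2]<.175)&(abs(P[...,0]-.557)<.035)&(abs(P[...,1]+.016)<.035);c=P[co]
print(c.min(0),c.max(0));q=c[c[:,1]>np.percentile(c[:,1],20)];print(np.polyfit(q[:,0],q[:,1],1))
E
```

```text
base ((507.520263671875, -15.409835815429688), (218.5499725341797, 314.286376953125), 6.87648344039917)
[0.39758474 0.34243804 0.024     ]
[0.39600253 0.35964937 0.024     ]
[0.47184298 0.34986893 0.024     ]
[0.48562237 0.36807744 0.024     ]
345 ((446.597412109375, 355.4736328125), (96.56761932373047, 19.1446533203125), 4.181202411651611) [0.39784053 0.34285473 0.02053025] [0.4947419  0.36780369 0.02964147]
blade yaw 0.07933856679776179 [0.47634274 0.35510834 0.10003819] [0.4961729  0.36164247 0.12736201]
[ 0.53335203 -0.04192023  0.05025538] [0.59083157 0.00988181 0.17495395]
[ 0.10887541 -0.05652577]
```

```bash
python3 - <<'E'
from h import *
P=np.load('/tmp/P.npy');s=dict(np.load('/tmp/side.npz'));px=s['pixels'].astype(int)
v,u=np.mgrid[:384,:512]
pur=(px[...,2]>px[...,1]+40)&(px[...,0]>px[...,1]+40)&(v>240)&(v<305)&(u>270)&(u<340)
x=P[pur];print('purple',x.min(0),x.max(0),x[x[:,2]>.05].min(0),x[x[:,2]>.05].max(0))
org=(px[...,0]>px[...,2]+110)&(v>300)&(u>225)&(u<250);x=P[org];print('orange',x.min(0),x.max(0))
o=bot.get_obs();q=o['tool_rot'];print(o['eef_pos'])
from scipy.spatial.transform import Rotation as R
M=R.from_quat(q[[1,2,3,0]]).as_matrix();print(M)
print('d to grasp tool cm',M.T@(np.array([.4267,.3536,.10])-o['eef_pos'])*100)
E
```

```text
purple [ 0.34482893  0.13536674 -0.00240316] [0.44848585 0.78092579 0.72769623] [0.41096358 0.22260216 0.05011448] [0.44299707 0.78092579 0.72769623]
orange [ 0.41096358  0.28851428 -0.00391656] [0.56772815 0.78092579 0.72769623]
[0.251319   0.62590676 0.23042709]
[[-9.28010207e-01  3.72554472e-01 -4.70165336e-04]
 [ 3.72554741e-01  9.28008910e-01 -1.55820723e-03]
 [-1.44199449e-04 -1.62119454e-03 -9.99998675e-01]]
d to grasp tool cm [-26.41857226 -18.7152678   13.07687735]
```

```bash
python3 -m jog '[[-3,-2.1,0,-0.06],[-6,-4.2,0,-0.12],[-9,-6.3,0,-0.18],[-12,-8.4,0,-0.24],[-15,-10.5,0,-0.3],[-18,-12.7,0,-0.36],[-21,-14.8,0,-0.42],[-24,-17,2,-0.467],[-26.4,-18.7,5,-0.467],[-26.4,-18.7,7,-0.467],[-26.4,-18.7,7,-0.467]]' 0 60
python3 - <<'E'
from h import *
w=snap('wrist','wrist1');c=snap('side','side1')
o=bot.get_obs();print(o['eef_pos'],o['tool_rot'],o['gripper_width'],o['q'])
E
```

```text
t: 1.02
eef_pos: [0.4259, 0.35, 0.1572]
tool_rot: [-0.003, -0.04, 0.999, -0.003]
contact_force: [-0.7, -0.9, -0.5]
gripper_width: 0.504
grasp_force: 0.0
[0.42609854 0.35489424 0.16110211] [-7.57281903e-04 -4.28544289e-02  9.99081002e-01 -2.75243182e-04] 0.5001098052676293 [-0.82058953  0.36071913  0.01735951  1.91477867 -0.00887951  0.86764018
  0.8579358 ]
```

View pics/wrist1.png

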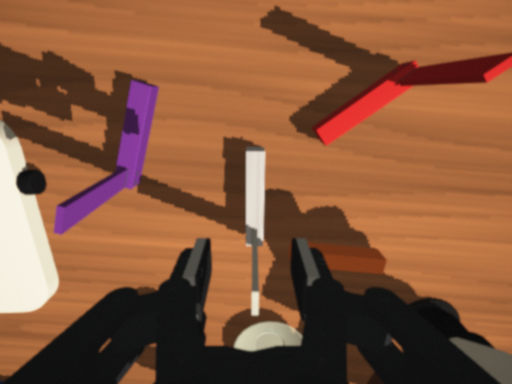

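The wrist picture shows the steel square's stock at (246–265, 150–240) with its blade at (255, 230–310), between the fingers. The orange one's stock is at (315–385, 258), near the right finger, so I check its clearance.

```bash
python3 - <<'E'
from h import *
w=dict(np.load('/tmp/wrist.npz'))
f=192/np.tan(np.radians(float(w['fovy']))/2)
v,u=np.mgrid[:384,:512];d=w['depth'];P=np.stack([(u-w['cx'])/f*d,(v-w['cy'])/f*d,d],-1)@w['pose'][:3,:3].T+w['pose'][:3,3]
px=w['pixels'].astype(int);sat=px.max(-1)-px.min(-1)
org=(v>235)&(v<280)&(u>305)&(u<400)&(d>0)&(P[...,2]>.012)&(sat>60);x=P[org];print('orange',len(x),x.min(0),x.max(0))
hi=x[x[:,2]>.04];print(len(hi), hi.min(0) if len(hi) else '', hi.max(0) if len(hi) else '')
st=(v>140)&(v<250)&(u>235)&(u<275)&(d>0)&(abs(P[...,2]-.024)<.006);y=P[st];print(len(y),cv2.minAreaRect(y[:,:2].astype(np.float32)*1000),np.median(y[:,2]))
pur=(v>75)&(v<235)&(u>50)&(u<160)&(d>0)&(sat>60)&(P[...,2]>.04);x=P[pur];print('pur blade',x.min(0),x.max(0))
pur=(v>75)&(v<235)&(u>50)&(u<160)&(d>0)&(px[...,2]>px[...,1]+40);x=P[pur];print('pur all',x.min(0),x.max(0))
e=y[y[:,0]<.41];print('toe',e.min(0),e.max(0))
E
```

```text
orange 1191 [0.49954104 0.42807426 0.01201866] [0.51963963 0.49774439 0.02577697]
0  
1716 ((447.5192565917969, 352.9050598144531), (100.83026885986328, 18.063396453857422), 4.139400482177734) 0.023828477821790872
pur blade [0.42279125 0.2203062  0.04007351] [0.44416528 0.23046841 0.12704468]
pur all [ 0.34352927  0.21916216 -0.00078809] [0.44464559 0.25367873 0.12704468]
toe [0.39677337 0.34085048 0.01807899] [0.40996634 0.35892164 0.025869  ]
```

```bash
python3 -m jog '[[-0.1,-0.35,2,0.013],[-0.1,-0.35,5,0.013],[-0.1,-0.35,8,0.013],[-0.1,-0.35,11,0.013],[-0.1,-0.35,13,0.013],[-0.1,-0.35,14.5,0.013],[-0.1,-0.35,15.3,0.013],[-0.1,-0.35,15.5,0.013],[-0.1,-0.35,15.5,0.013],[-0.1,-0.35,15.5,0.013]]'
python3 -m jog '[[0,0,0,0],[0,0,0,0],[0,0,0,0],[0,0,0,0],[0,0,0,0],[0,0,0,0],[0,0,0,0],[0,0,0,0]]' 1 70
```

```text
t: 1.95
eef_pos: [0.4287, 0.3525, 0.0076]
tool_rot: [0.001, -0.036, 0.999, 0.001]
contact_force: [0.7, -0.3, 0.6]
gripper_width: 0.497
grasp_force: 0.0
t: 2.62
eef_pos: [0.4288, 0.3522, 0.0077]
tool_rot: [0.001, -0.036, 0.999, 0.001]
contact_force: [-0.7, -0.8, 6.1]
gripper_width: 0.191
grasp_force: 69.1
```

```bash
python3 -m jog '[[0,0,-0.5,0],[0,0,-2,0],[0,0,-4.5,0],[0,0,-7.5,0],[0,0,-10.5,0],[0,0,-13.5,0],[0,0,-15.5,0],[0,0,-15.5,0],[0,0,-15.5,0]]'
python3 -m jog '[[0,-1,0,0],[0.1,-3,0,-0.01],[0.15,-5.5,0,-0.01],[0.2,-8.2,0,-0.02],[0.3,-11,0,-0.02],[0.4,-14,0,-0.03],[0.4,-17,0,-0.03],[0.5,-20,0,-0.04],[0.5,-23,0,-0.043],[0.6,-26,0,-0.043],[0.7,-29,0,-0.043],[0.8,-32,0,-0.043],[0.8,-34.5,0,-0.043],[0.9,-36.5,0,-0.043],[0.9,-37.7,0,-0.043],[0.9,-38.1,0,-0.043],[0.9,-38.1,0,-0.043],[0.9,-38.1,0,-0.043],[0.9,-38.1,0,-0.043]]'
python3 - <<'E'
from h import *
w=snap('wrist','wrist2');c=snap('side','side2');o=bot.get_obs();print(o['eef_pos'],o['tool_rot'],o['contact_force'],o['grasp_force'],o['q'])
E
```

```text
t: 3.37
eef_pos: [0.4282, 0.3511, 0.1621]
tool_rot: [0.001, -0.036, 0.999, 0.001]
contact_force: [0.7, 0.3, -4.1]
gripper_width: 0.187
grasp_force: 68.9
t: 4.95
eef_pos: [0.4461, -0.0285, 0.1607]
tool_rot: [-0.001, -0.058, 0.998, 0.0]
contact_force: [-0.1, -0.1, -2.7]
gripper_width: 0.19
grasp_force: 68.8
[ 0.44643812 -0.02848885  0.16106356] [-2.48929955e-04 -5.85301927e-02  9.98285600e-01  1.21003534e-04] [-0.46649816 -0.26374676 -3.70323917] 68.75682234764099 [-0.2597359   0.19357069  0.20708878  2.16084158 -0.05590971  0.7924975
  1.67080856]
```

View pics/side2.png

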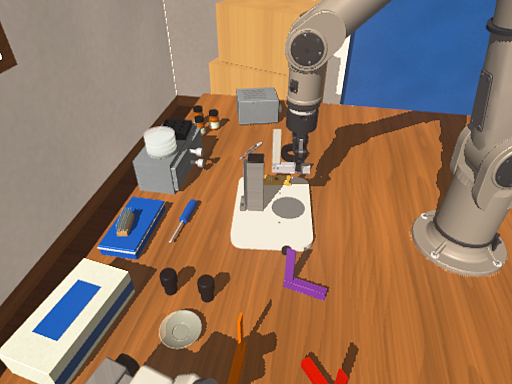

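The side picture shows the square held level, blade at (277,145), stock around (295,168), hanging ahead of the column at (254,180). Nothing else has moved. Next is the wrist view.

View pics/wrist2.png

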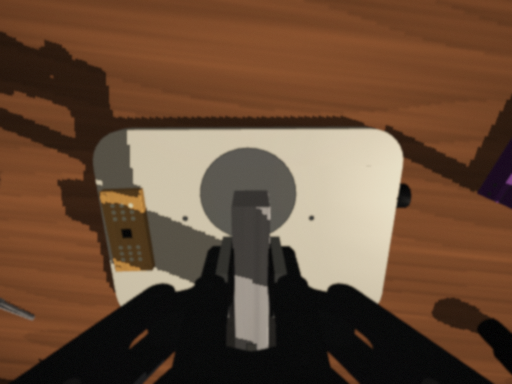

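```bash
python3 - <<'E'
from h import *
w=dict(np.load('/tmp/wrist.npz'))
f=192/np.tan(np.radians(float(w['fovy']))/2)
v,u=np.mgrid[:384,:512];d=w['depth'];P=np.stack([(u-w['cx'])/f*d,(v-w['cy'])/f*d,d],-1)@w['pose'][:3,:3].T+w['pose'][:3,3]
x=P[(d>0)&(abs(P[...,2]-.187)<.008)&(P[...,0]>.5)];print('col top',len(x), x.min(0),x.max(0),cv2.minAreaRect(x[:,:2].astype(np.float32)*1000) if len(x) else '')
y=P[(d>0)&(P[...,2]>.17)&(P[...,2]<.185)&(abs(P[...,1]+.03)<.03)&(P[...,0]<.48)];print('stock',len(y),cv2.minAreaRect(y[:,:2].astype(np.float32)*1000),np.percentile(y[:,2],[5,50,95]))
s=(d>0)&(abs(P[...,2]-.022)<.004)
z=P[s];print('base',cv2.minAreaRect(z[:,:2].astype(np.float32)*1000))
m=(s*255).astype(np.uint8);n,l,st,_=cv2.connectedComponentsWithStats(m)
i=1+st[1:,4].argmax();z=P[l==i]
# front edge yaw: min x per y bin
ys=np.arange(-.13,.09,.01);mn=[(z[abs(z[:,1]-a)<.005][:,0].min(),a) for a in ys if (abs(z[:,1]-a)<.005).sum()>5];print(np.round(mn,4))
E
```

```text
Traceback (most recent call last):
ValueError: zero-size array to reduction operation minimum which has no identity
```

The wrist picture shows the base's front edge level at row 128–129 and the stock upright at columns 233–270, so the square's yaw matches the stand. The stock lines up with the stage disc at (248,187). I descend 20 mm short of the column.

```bash
python3 -m jog '[[0,0,2,0],[0,0,4.5,0],[0,0,7.5,0],[0,0,10,0],[0,0,11.5,0],[0,0,12.3,0],[0,0,12.6,0],[0,0,12.7,0],[0,0,12.7,0],[0,0,12.7,0]]'
python3 -m jog '[[0,0,0.1,0],[0,0,0.2,0],[0,0,0.3,0],[0,0,0.4,0],[0,0,0.45,0],[0,0,0.45,0],[0,0,0.45,0]]'
```

```text
t: 5.88
eef_pos: [0.4475, -0.0294, 0.0352]
tool_rot: [0.001, -0.058, 0.998, 0.0]
contact_force: [-0.3, -0.1, -2.4]
gripper_width: 0.19
grasp_force: 68.7
t: 6.47
eef_pos: [0.4466, -0.0295, 0.0298]
tool_rot: [-0.0, -0.058, 0.998, 0.0]
contact_force: [-0.9, 0.5, -2.4]
gripper_width: 0.189
grasp_force: 69.1
```

```bash
python3 -m jog '[[0,0,0.1,0],[0,0,0.2,0],[0,0,0.2,0],[0,0,0.2,0],[0,0,0.2,0]]'
python3 -m jog '[[-0.3,0,0,0],[-0.7,0,0,0],[-1.1,0,0,0],[-1.4,0,0,0],[-1.6,0,0,0],[-1.7,0,0,0],[-1.7,0,0,0],[-1.7,0,0,0]]'
```

```text
t: 6.88
eef_pos: [0.4467, -0.0296, 0.0296]
tool_rot: [0.0, -0.057, 0.998, 0.0]
contact_force: [-10.0, 0.3, 30.7]
gripper_width: 0.19
grasp_force: 73.3
t: 7.55
eef_pos: [0.4531, -0.029, 0.0288]
tool_rot: [-0.01, -0.056, 0.998, 0.001]
contact_force: [-33.2, -3.0, 59.7]
gripper_width: 0.191
grasp_force: 78.9
```

```bash
python3 -m jog '[[0,0,-0.1,0],[0.5,0,-0.2,0],[0.8,0,-0.25,0],[0.8,0,-0.25,0],[0.8,0,-0.25,0],[0.8,0,-0.25,0]]'
python3 - <<'E'
from h import *
c=snap('side')
im=c['pixels'][:,:,::-1][140:230,230:330];cv2.imwrite('pics/side3.png',cv2.resize(im,None,fx=6,fy=6,interpolation=cv2.INTER_CUBIC))
E
```

```text
t: 8.05
eef_pos: [0.4559, -0.0284, 0.0301]
tool_rot: [0.0, -0.058, 0.998, -0.0]
contact_force: [0.3, 0.1, -2.1]
gripper_width: 0.191
grasp_force: 70.4
```

View pics/side3.png

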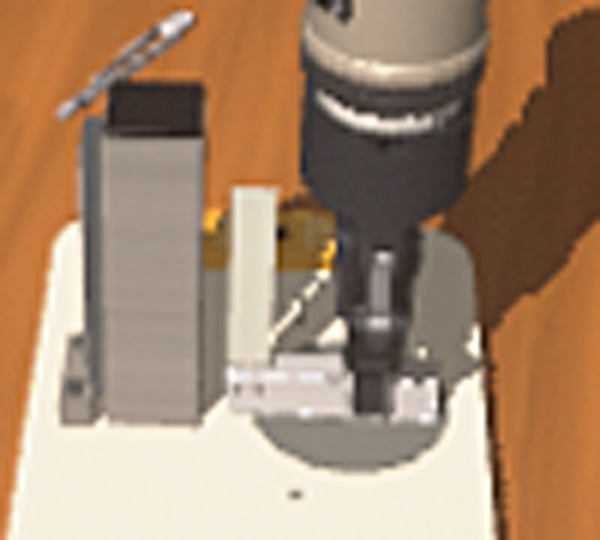

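The crop shows the square upright with its stock on the base. The blade's outer edge (x≈228) is about 25 crop pixels short of the column face (x≈203), roughly 11 mm. I slide forward lightly.

```bash
python3 -m jog '[[-0.2,0,0,0],[-0.4,0,0,0],[-0.6,0,0,0],[-0.8,0,0,0],[-0.9,0,0,0],[-0.9,0,0,0],[-0.9,0,0,0]]'
python3 -m jog '[[-0.1,0,0.02,0],[-0.2,0,0.05,0],[-0.25,0,0.05,0],[-0.25,0,0.05,0],[-0.25,0,0.05,0]]'
```

```text
t: 8.68
eef_pos: [0.4645, -0.0275, 0.0303]
tool_rot: [-0.0, -0.058, 0.998, 0.0]
contact_force: [0.2, 0.7, -3.8]
gripper_width: 0.19
grasp_force: 70.4
t: 9.1
eef_pos: [0.467, -0.0272, 0.0298]
tool_rot: [-0.0, -0.058, 0.998, 0.0]
contact_force: [0.6, -0.3, -4.4]
gripper_width: 0.19
grasp_force: 70.4
```

```bash
python3 -m jog '[[-0.05,0,0.02,0],[-0.1,0,0.05,0],[-0.15,0,0.05,0],[-0.2,0,0.05,0],[-0.2,0,0.05,0],[-0.2,0,0.05,0]]'
python3 -m jog '[[-0.05,0,0,0],[-0.1,0,0,0],[-0.15,0,0,0],[-0.15,0,0,0],[-0.15,0,0,0]]'
```

```text
t: 9.6
eef_pos: [0.469, -0.0269, 0.0293]
tool_rot: [-0.0, -0.058, 0.998, 0.0]
contact_force: [-0.5, 0.1, -3.7]
gripper_width: 0.192
grasp_force: 70.4
t: 10.02
eef_pos: [0.4694, -0.0269, 0.0291]
tool_rot: [-0.001, -0.058, 0.998, 0.0]
contact_force: [-4.8, -0.3, -1.7]
gripper_width: 0.191
grasp_force: 70.6
```

```bash
python3 -m jog '[[-0.02,0,0.04,0],[-0.05,0,0.08,0],[-0.05,0,0.08,0],[-0.05,0,0.08,0],[-0.05,0,0.08,0]]'
```

```text
t: 10.43
eef_pos: [0.4694, -0.0269, 0.029]
tool_rot: [-0.001, -0.057, 0.998, 0.0]
contact_force: [-8.0, -0.3, 12.8]
gripper_width: 0.191
grasp_force: 72.7
```

```bash
python3 -m jog '[[-0.05,0,0,0],[-0.1,0,0,0],[-0.15,0,0,0],[-0.15,0,0,0],[-0.15,0,0,0],[-0.15,0,0,0],[-0.15,0,0,0],[-0.15,0,0,0],[-0.15,0,0,0],[-0.15,0,0,0],[-0.15,0,0,0],[-0.15,0,0,0],[-0.15,0,0,0],[-0.15,0,0,0],[-0.15,0,0,0],[-0.15,0,0,0],[-0.15,0,0,0],[-0.15,0,0,0]]'
python3 - <<'E'
from h import *
c=snap('side');w=snap('wrist')
im=c['pixels'][:,:,::-1][140:230,230:330];a=cv2.resize(im,(440,396),interpolation=cv2.INTER_CUBIC)
b=cv2.resize(np.ascontiguousarray(w['pixels'][:,:,::-1]),(360,270));o=np.zeros((396,800,3),np.uint8);o[:,:440]=a;o[:270,440:]=b;cv2.imwrite('pics/press1.png',o)
E
```

```text
t: 11.93
eef_pos: [0.4694, -0.027, 0.029]
tool_rot: [-0.003, -0.057, 0.998, 0.0]
contact_force: [-13.4, -1.1, 18.4]
gripper_width: 0.189
grasp_force: 73.4
```

View pics/press1.png

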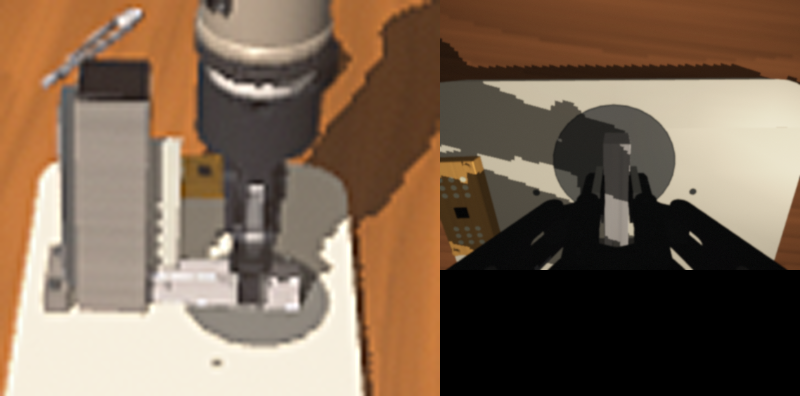

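The crop shows the blade lying along the column's front edge (x≈152–158) from top to foot, with the stock flat. I check flatness in the depth before leaving.

```bash
python3 - <<'E'
from h import *
c=dict(np.load('/tmp/side.npz'))
f=192/np.tan(np.radians(float(c['fovy']))/2)
v,u=np.mgrid[:384,:512];d=c['depth'];P=np.stack([(u-c['cx'])/f*d,(v-c['cy'])/f*d,d],-1)@c['pose'][:3,:3].T+c['pose'][:3,3]
t=.117;X=np.array([np.cos(t),np.sin(t)]);Y=np.array([-X[1],X[0]]);C=np.array([.5575,-.0162])
S=np.dstack([(P[...,:2]-C)@X,(P[...,:2]-C)@Y,P[...,2]])
r=(d>0)&(abs(S[...,1])<.012)&(S[...,0]<-.015)&(S[...,0]>-.05)
for z in np.arange(.03,.15,.015):
  m=S[r&(abs(S[...,2]-z)<.008)]
  if len(m):print(round(z,3),len(m),np.round(m[:,0].max(),4),np.round(np.percentile(m[:,0],[5,50]),4),np.round(np.median(m[:,1]),4))
r=(d>0)&(abs(S[...,1])<.008)&(abs(S[...,2]-.046)<.006)
for x in np.arange(-.12,-.02,.01):
  m=S[r&(abs(S[...,0]-x)<.005)]
  if len(m):print('top',round(x,3),len(m),np.round(np.median(m[:,2]),4))
E
python3 -m jog '[[0,0,0,0],[0,0,0,0],[0,0,0,0],[0,0,0,0],[0,0,0,0],[0,0,0,0]]'
```

```text
0.03 45 -0.0225 [-0.0485 -0.0368] 0.0083
0.045 57 -0.0219 [-0.0479 -0.0363] 0.006
0.06 32 -0.0216 [-0.0415 -0.0304] 0.0022
0.075 32 -0.0216 [-0.0412 -0.0328] 0.0013
0.09 37 -0.0217 [-0.0409 -0.0324] 0.0021
0.105 33 -0.0236 [-0.0405 -0.0322] 0.0016
0.12 32 -0.0234 [-0.04   -0.0317] 0.0016
0.135 35 -0.0231 [-0.0397 -0.0314] 0.0015
top -0.12 7 0.045
top -0.11 12 0.0456
top -0.1 7 0.0448
top -0.08 2 0.0462
top -0.07 11 0.0458
top -0.06 13 0.0466
top -0.05 12 0.0454
top -0.04 17 0.0464
top -0.03 13 0.0469
t: 12.53
eef_pos: [0.4694, -0.0269, 0.029]
tool_rot: [-0.003, -0.057, 0.998, 0.0]
contact_force: [-13.5, -1.2, 19.2]
gripper_width: 0.188
grasp_force: 73.4
```

Pressed flat with the top of the blade level on the face. It has been held under 13 N on the column and about 20 N on the base for well over a second. I back off, lift and go around to the left.

```bash
python3 -m jog '[[0.2,0,-0.05,0],[0.5,0,-0.2,0],[1,0,-0.4,0],[1.8,0,-1,0],[2.4,0,-2,0],[2.4,0.5,-3,0],[2.4,2,-3,0],[2.4,4,-3,0],[2.4,6,-3,0],[2.4,8,-3,0],[2.4,9.8,-3,0],[2.4,11,-3,0],[2.4,11.5,-3,0],[2.4,11.5,-3,0],[2.4,11.5,-3,0]]'
python3 -m jog '[[0,0,0,0.05],[0,0,0,0.16],[-0.3,0,0,0.28],[-0.8,0,0,0.4],[-1.3,0,0,0.52],[-2,0,0,0.64],[-2.7,0,0,0.76],[-3.4,0,0,0.88],[-4.2,0,0,1.0],[-5,0,0,1.12],[-6,0,0,1.24],[-7,0,0,1.36],[-8,0,0,1.46],[-9,0,0,1.54],[-10,0,0,1.57],[-11,0,0,1.57],[-11.2,0,0,1.57],[-11.2,0,0,1.57],[-11.2,0,0,1.57]]'
python3 - <<'E'
from h import *
o=bot.get_obs();print(o['eef_pos'],o['tool_rot'],o['contact_force'],o['q'])
c=snap('side');w=snap('wrist')
im=c['pixels'][:,:,::-1][140:260,220:340];a=cv2.resize(im,(440,440),interpolation=cv2.INTER_CUBIC)
b=cv2.resize(np.ascontiguousarray(w['pixels'][:,:,::-1]),(360,270));p=np.zeros((440,800,3),np.uint8);p[:,:440]=a;p[:270,440:]=b;cv2.imwrite('pics/left1.png',p)
E
```

```text
t: 13.78
eef_pos: [0.4356, 0.0848, 0.0589]
tool_rot: [0.0, -0.058, 0.998, -0.0]
contact_force: [0.3, -0.4, -3.5]
gripper_width: 0.19
grasp_force: 70.4
t: 15.37
eef_pos: [0.5462, 0.0974, 0.0583]
tool_rot: [-0.0, 0.665, 0.747, -0.0]
contact_force: [-1.1, 0.2, -3.6]
gripper_width: 0.192
grasp_force: 70.4
[0.54616841 0.09738    0.05834679] [-3.30659905e-04  6.64725438e-01  7.47087616e-01 -2.77664430e-04] [-1.09079508  0.21941888 -3.62182345] [-0.72150225  0.578573    0.56882983  2.00743626 -0.48122519  0.69035798
  0.26950676]
```

View pics/left1.png

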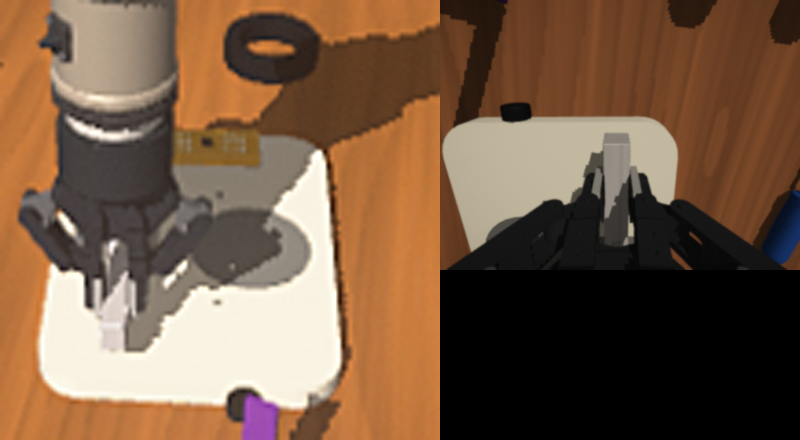

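The picture shows the square turned with its stock pointing out from the column's left side, toe at (113,345) in the left panel, and parallel to the base edges. I lower and push in.

```bash
python3 -m jog '[[0,0,0.8,0],[-0.3,0,1.7,0],[-0.8,0,2.3,0],[-1.3,0,2.6,0],[-1.7,0,2.7,0],[-2,0,2.8,0],[-2.1,0,2.8,0],[-2.1,0,2.8,0],[-2.1,0,2.8,0]]'
python3 -m jog '[[-0.1,0,0,0],[-0.2,0,0.05,0],[-0.3,0,0.05,0],[-0.4,0,0.05,0],[-0.4,0,0.05,0],[-0.4,0,0.05,0]]'
```

```text
t: 16.22
eef_pos: [0.5493, 0.077, 0.0307]
tool_rot: [0.0, 0.665, 0.747, 0.0]
contact_force: [0.5, -0.7, -3.7]
gripper_width: 0.193
grasp_force: 70.4
t: 16.72
eef_pos: [0.5495, 0.0729, 0.03]
tool_rot: [-0.0, 0.665, 0.747, -0.0]
contact_force: [-0.2, 0.4, -2.9]
gripper_width: 0.196
grasp_force: 70.4
```

```bash
python3 -m jog '[[-0.05,0,0.02,0],[-0.1,0,0.05,0],[-0.15,0,0.05,0],[-0.2,0,0.05,0],[-0.2,0,0.05,0],[-0.2,0,0.05,0]]'
python3 -m jog '[[-0.05,0,0.02,0],[-0.1,0,0.04,0],[-0.15,0,0.05,0],[-0.15,0,0.05,0],[-0.15,0,0.05,0]]'
```

```text
t: 17.22
eef_pos: [0.5497, 0.0709, 0.0295]
tool_rot: [-0.0, 0.665, 0.747, -0.0]
contact_force: [0.3, -1.2, -3.7]
gripper_width: 0.191
grasp_force: 70.4
t: 17.63
eef_pos: [0.55, 0.0701, 0.0291]
tool_rot: [-0.0, 0.665, 0.747, 0.0]
contact_force: [-1.0, 3.7, -0.1]
gripper_width: 0.192
grasp_force: 70.7
```

Touching the face at 3.7 N and the base lightly. I press further in both directions.

```bash
python3 -m jog '[[-0.03,0,0.04,0],[-0.06,0,0.07,0],[-0.1,0,0.07,0],[-0.15,0,0.07,0],[-0.2,0,0.07,0],[-0.2,0,0.07,0],[-0.2,0,0.07,0],[-0.2,0,0.07,0],[-0.2,0,0.07,0],[-0.2,0,0.07,0],[-0.2,0,0.07,0],[-0.2,0,0.07,0]]'
python3 - <<'E'
from h import *
c=snap('side');w=snap('scene')
im=c['pixels'][:,:,::-1][130:250,220:340];a=cv2.resize(im,(400,400),interpolation=cv2.INTER_CUBIC)
b=cv2.resize(w['pixels'][:,:,::-1][110:270,100:320],(400,291),interpolation=cv2.INTER_CUBIC)
p=np.zeros((400,800,3),np.uint8);p[:,:400]=a;p[:291,400:]=b;cv2.imwrite('pics/left2.png',p)
E
```

```text
t: 18.63
eef_pos: [0.5499, 0.07, 0.029]
tool_rot: [-0.001, 0.664, 0.747, 0.001]
contact_force: [-5.7, 8.2, 10.3]
gripper_width: 0.191
grasp_force: 72.1
```

View pics/left2.png

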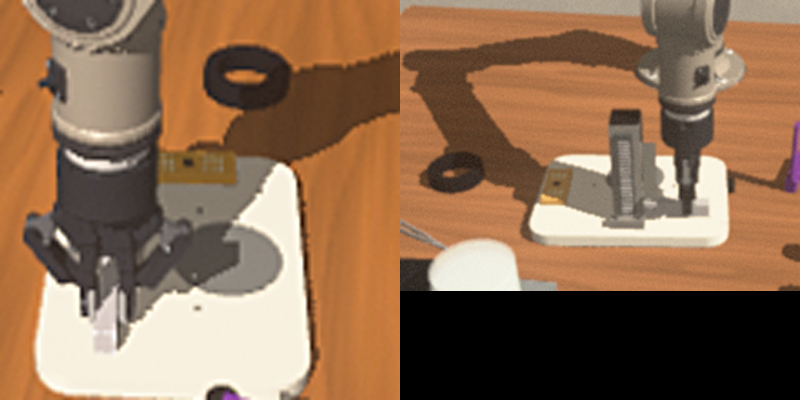

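The picture shows the blade upright beside the column (648,150–200 in the right panel), with the stock flat on the base out to (705,207). I add a little more push into the face, settle and hand in.

```bash
python3 -m jog '[[-0.05,0,0,0],[-0.1,0,0.02,0],[-0.13,0,0.03,0],[-0.13,0,0.03,0],[-0.13,0,0.03,0],[-0.13,0,0.03,0],[-0.13,0,0.03,0],[-0.13,0,0.03,0],[-0.13,0,0.03,0],[-0.13,0,0.03,0],[-0.13,0,0.03,0],[-0.13,0,0.03,0]]'
python3 - <<'E'
from station import bot
o=bot.get_obs();print(o['contact_force'],o['grasp_force'],o['joint_vel'].round(4))
print(bot.hand_in())
E
```

```text
t: 19.73
eef_pos: [0.55, 0.07, 0.029]
tool_rot: [-0.002, 0.664, 0.748, 0.001]
contact_force: [-6.4, 10.1, 13.5]
gripper_width: 0.191
grasp_force: 72.7
[-6.37649531 10.13285308 13.54968214] 72.7375602722168 [ 0.0001  0.0009 -0.0008  0.0002 -0.0009  0.0009 -0.0006]
the job is handed in; nothing more can be done
None
```

I pressed the square into the front corner for well over a second, then quarter-turned it and pressed it into the left corner. I handed the job in at 19.7 s with it still gripped there; the last wrist reading was about 10 N towards the column and 13.5 N upward, and no verdict came back.

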